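# Feel the filter bays, then seat the new cartridge

## Task

One of the two bays of the white fume-filter unit still has the core of an old filter lying in the bottom. Feel down into the bays with your closed fingertips until you have touched the bare floor of the clear one, then lower the new white filter cartridge upright into that bay, keeping hold of it until it is fully home on the floor, and let go. Do not tip the cartridge over or disturb the jar, the bottle and the slide box.

Things in the scene. Friction and masses are not known exactly. Their poses are not given: they have to be found in the camera images.
- unit: White fume-filter unit, fixed: a low housing 180 x 300 x 60 mm (x, y, z) with a flat deck 60 mm above the bench. Origin: centre of its underside; z up, y along its long side. Two equal square bays, 76 x 76 mm inside with walls along the unit's x and y, open at the top, 36 mm deep, centred at y = +70 mm (left) and y = -70 mm (right) from the origin. One of the two holds a leftover core.
- bay_left (a point): Centre of the floor of the left (+y) bay, 24 mm above the bench; axes as the unit's.
- bay_right (a point): Centre of the floor of the right (-y) bay, 24 mm above the bench; axes as the unit's.
- floor_left: The floor of the left bay: a rigid black block 76 x 76 x 24 mm under the bay. Origin: centre of its underside, so its touchable top is 24 mm above. A leftover core, if here, is an untracked black block 68 x 68 x 18 mm lying on this floor, its top 42 mm above the bench (18 mm below the deck), ribbed like the floor; it covers the floor, cannot be gripped in the bay and may stay.
- floor_right: The floor of the right bay; the same as the left one in every way, leftover core included (exactly one of the two bays has it).
- cartridge: White plastic filter cartridge, about 0.25 kg, loose, standing upright on the bench. Origin: centre of its underside; z up. Square body 70 x 70 x 42 mm, on top a centred gripping fin 16 mm thick (y), 50 mm long (x), 37 mm high. Fits a bay with 3 mm play each side, any of the four ways round. Home, its underside is on the bay floor and its body stands 6 mm above the deck.
- fin (a point): Grip point in the fin of the cartridge: on its axis, 65 mm above its underside (23 mm above the square body's top, 14 mm below the fin's top). Axes as the cartridge's: pinch along y.
- jar: Bystander: closed jar, 60 mm across, 85 mm tall, loose. Origin: centre of its underside.
- slide_box: Bystander: flat grey slide box 90 x 170 x 30 mm, loose. Origin: centre of its underside.
- reagent: Bystander: amber bottle 64 mm across, 150 mm tall, loose. Origin: centre of its underside.

How it is judged:
On the way, in this order (a step that is already met when the one before it is completed fails the run):
1. The fingertips touch the bare floor of the clear bay (pressing more than 1 N, with nothing in the hand) ((contact force between the fingers and floor_left above 1 N or contact force between the fingers and floor_right above 1 N) and contact force between the fingers and cartridge below 0.2 N), for 0.05 s.
2. The cartridge is fully home on the floor of a bay while the fingers still hold it (((z of cartridge in the frame of bay_left between -0.005 and 0.005 m and horizontal distance between cartridge and bay_left below 0.008 m and angle between cartridge's own z axis and vertical below 0.08 rad) or (z of cartridge in the frame of bay_right between -0.005 and 0.005 m and horizontal distance between cartridge and bay_right below 0.008 m and angle between cartridge's own z axis and vertical below 0.08 rad)) and contact force between the fingers and cartridge above 1 N), for 0.1 s.
At the end, for the whole second after the job is handed in: The cartridge stands released and at rest in the clear bay: underside within 5 mm of the bay's floor, axis within 8 mm of the bay's centre, upright within 0.08 rad (((z of cartridge in the frame of bay_left between -0.005 and 0.005 m and horizontal distance between cartridge and bay_left below 0.008 m and angle between cartridge's own z axis and vertical below 0.08 rad) or (z of cartridge in the frame of bay_right between -0.005 and 0.005 m and horizontal distance between cartridge and bay_right below 0.008 m and angle between cartridge's own z axis and vertical below 0.08 rad)) and linear speed of cartridge below 0.02 m/s and contact force between the fingers and cartridge below 0.1 N); the robot touches nothing.
It fails at once if the cartridge tips by more than 0.6 rad (angle between cartridge's own z axis and vertical above 0.6 rad).
It fails at once if a bystander (jar, slide box, bottle) is moved more than 30 mm (distance of any of jar, slide_box, reagent from where it was at the start of the episode above 0.03 m).
It also fails if it takes over 54 s, if anything falls off the work surface, if the arm or the gripper's body presses on something with over 40 N, if the wrist force passes 120 N, or if a joint passes its speed limit or range.

## Robot

A 6-joint arm with a two-finger parallel gripper is mounted at the origin on the work surface. World frame = base frame: x ahead of the robot, y to its left, z up, the work surface at z = 0. Lengths are in m, angles in rad, forces in N, time in s.
With the tool pointing down it reaches from about 0.2 to 0.875 m from the base axis. Payload 3.4 kg.
Tool frame: the origin (TCP) lies between the finger pads; the fingertips stand r.nose_length ahead of it and the grasp point (between the pads) lies 11 mm behind it (r.nose_length is the distance from the TCP to the fingertips, in m); z points along the fingers, y is the line along which they close (so a half turn about z gives the same grasp; the last joint's range is limited). The gripper opens to 94 mm and grips with 3 to 60 N. Pads are 16 mm wide; open, the fingers measure 119 mm over their backs; the gripper's body (75 mm by 177 mm) begins 78 mm behind the grasp point.
Start: joints at [-1.425, 0.276, 1.505, -0, 1.361, -0.121], TCP at [0.152, -0.555, 0.213] pointing down, gripper open.
Joint ranges: [-2.89, 2.89], [-0.75, 2.08], [0.22, 2.7], [-1.18, 4.32], [0.11, 2.71], [-2.7, 2.7]. Speed limits (rad/s): [2.57, 2.57, 3.14, 3.14, 3.14, 3.14].

## Interface

Orientations are given as a unit quaternion [w, x, y, z].
In Python, from plant import r gives the robot as it stands. Calls block until the motion is done:
- r.move_to(position, orientation): joint-space move of the TCP to a pose.
- r.move_l(position, rot=None, vel=0.15, guard=None): straight line of the TCP; rot=None keeps the orientation; vel is the mean speed in m/s. With guard (N) it stops when the force on the tool has changed by that much, and returns True; else False.
- r.movej(angles): joint-space move.
- r.gripper_to(opening, f_grip=None): finger opening in m; f_grip is the grip in N (None keeps the last); returns when the fingers have stopped.
- r.hold(seconds).
- r.inverse_kinematics(position, orientation): joint angles nearest the present ones, or None.
- r.sense(): the state.
- r.snapshot(name): name is "scene" or "top" or "wrist"; returns (picture, depth): 480x640x3 uint8, red, green, blue; 480x640 float32, m along the optical axis (not along the pixel's ray), 0 where there is no reading.
- r.get_calibration(name): a dict with "fx", "fy", "cx", "cy" (pixels), "position" and "orientation" of the camera in the world. Camera axes: x right, y down, z forward; pixel columns grow to the right and rows downward; lengths in m; the calibration is good to about 2 mm. A picture is of the moment at which its call begins: read the wrist's pose just before it. get_calibration takes no time and is no camera call; for the wrist camera it gives the pose at the moment of the call.
A pose or a line that the arm cannot do raises r.PlanningError and nothing moves.
- r.sign_off(): hands the job in; it is judged then, once.
Trained networks look in the newest picture that a camera, given by its name, has taken for a name from the list of things; names that differ only in an ending like _2 or _b are one class to them, and where a whole thing is asked for, a point or a joint stands for the part that bears it (a point fixed in the world has none). Each returns a list of dicts, best first, with "conf" (0 to 1); they miss things now and then, are a little off and sometimes report something else, mostly with a low value. They report only what shows in the picture. A call takes as long as a camera call.
- r.spot_in(name, camera): "centre" ([column, row] in pixels, amid what is visible of it).
- r.pinpoint(name, camera): "centre" ([column, row] in pixels: a listed point, or the origin of a listed thing).
The state is a dict: "t": time; "joints": joint angles; "dq": joint speeds; "joint_efforts": joint torques, N m; "ee_pos": TCP position; "tool_rot": TCP orientation; "wrist_force": force on the tool from outside, world axes, zero at the start; "torque": the same for the moment, N m; "opening": finger opening in m; "finger_force": force on a finger pad.
Only numpy, scipy, OpenCV 4.12 (cv2) and the standard library are available. Lean on these libraries where they do the work, as an engineer would, in place of code of your own. Each camera call takes 0.05 s, during which the arm holds its last target. There are 200 camera calls.

## Working session

There is one attempt and no reset: what is moved stays moved. The work goes in short steps, each a Python script; the robot and the scene stay as the last script left them, time stands still between calls to the robot, and variables do not carry over. Pictures are saved under pics/ and viewed, at most 10 in all, crops included, and the job is handed in when it is done.

```bash
ls; mkdir -p pics
cat > h.py <<'E'
import numpy as np, cv2
from scipy.spatial.transform import Rotation as R
from plant import r
def rot(q): return R.from_quat([q[1],q[2],q[3],q[0]]).as_matrix()
def cloud(d,c):
    v,u=np.mgrid[0:480,0:640]
    P=np.stack([(u-c['cx'])/c['fx']*d,(v-c['cy'])/c['fy']*d,d],-1)
    return P@rot(c['orientation']).T+np.array(c['position'])
def ray(px,c,z):
    m=rot(c['orientation'])@np.array([(px[0]-c['cx'])/c['fx'],(px[1]-c['cy'])/c['fy'],1])
    p=np.array(c['position']); return p+m*(z-p[2])/m[2]
def down(yaw): # tool down, tool y axis at angle yaw+90deg (tool x at yaw)
    q=(R.from_euler('z',yaw)*R.from_euler('x',np.pi)).as_quat(); return [q[3],q[0],q[1],q[2]]
E
cat > a.py <<'E'
from h import *
for n in ['scene','top']:
    im,d=r.snapshot(n); c=r.get_calibration(n)
    cv2.imwrite(f'pics/{n}1.png',im[:,:,::-1]); np.save(f'{n}1.npy',d)
    print(n,np.round(c['position'],3))
    P=cloud(d,c)
    for o,z in [('unit',0),('bay_left',.024),('bay_right',.024),('cartridge',0),('fin',.065),('jar',0),('slide_box',0),('reagent',0)]:
        for e in r.pinpoint(o,n)[:2]:
            u=e['centre']; print(o,round(e['conf'],2),np.round(u),np.round(ray(u,c,z),3),np.round(P[int(u[1]),int(u[0])],3))
s=r.sense();print(s['t'],s['tool_rot'],r.nose_length,s['opening'])
E
python3 a.py
```

```text
pics
plant.py
scene [ 1.428 -0.145  1.476]
unit 0.94 [302. 239.] [ 0.509 -0.114  0.   ] [ 0.549 -0.116  0.067]
unit 0.49 [175. 213.] [ 0.384 -0.48  -0.   ] [ 0.405 -0.473  0.031]
bay_left 0.92 [324. 237.] [ 0.525 -0.054  0.024] [ 0.524 -0.056  0.028]
bay_right 0.63 [277. 231.] [ 0.492 -0.183  0.024] [ 0.5   -0.184  0.036]
cartridge 0.84 [450. 218.] [0.484 0.319 0.   ] [0.508 0.305 0.04 ]
fin 0.84 [454. 202.] [0.472 0.322 0.065] [0.473 0.319 0.067]
fin 0.47 [450. 217.] [0.523 0.301 0.065] [0.508 0.307 0.044]
jar 0.79 [434. 298.] [0.735 0.223 0.   ] [0.762 0.208 0.061]
slide_box 0.97 [173. 213.] [ 0.381 -0.487  0.   ] [ 0.402 -0.481  0.034]
reagent 0.66 [223. 318.] [ 0.737 -0.344  0.   ] [ 0.754 -0.339  0.04 ]
top [ 0.371 -0.091  1.293]
unit 0.84 [340. 270.] [ 0.51  -0.118  0.   ] [ 0.505 -0.116  0.062]
bay_left 0.7 [309. 265.] [ 0.519 -0.049  0.024] [ 0.52  -0.048  0.02 ]
bay_left 0.27 [309. 266.] [ 0.518 -0.049  0.024] [ 0.52  -0.048  0.02 ]
cartridge 0.71 [148. 287.] [0.478 0.326 0.   ] [0.475 0.313 0.043]
fin 0.62 [134. 288.] [0.47  0.336 0.065] [0.47  0.333 0.077]
jar 0.66 [195. 176.] [0.742 0.222 0.   ] [0.72  0.202 0.086]
slide_box 0.87 [505. 316.] [ 0.397 -0.491  0.   ] [ 0.398 -0.481  0.028]
slide_box 0.64 [193. 180.] [0.732 0.226 0.   ] [0.714 0.211 0.065]
reagent 0.9 [432. 174.] [ 0.733 -0.342  0.   ] [ 0.707 -0.322  0.095]
0.9 [ 8.57196023e-05  9.91116186e-01  1.32998867e-01 -1.01806202e-05] 0.008 0.09394514198605508
```

View pics/top1.png

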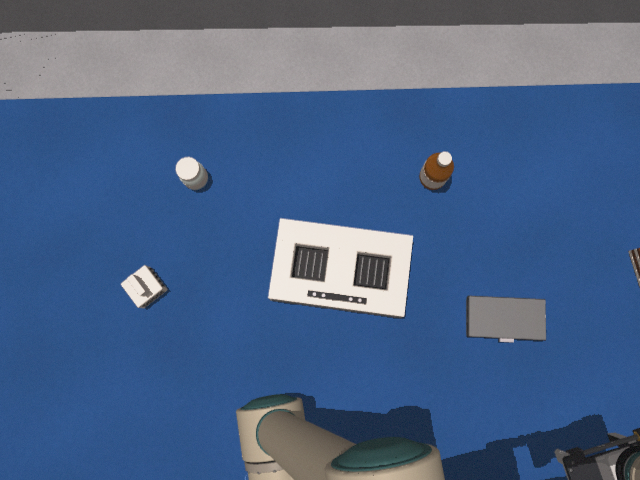

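```bash
cat > b.py <<'E'
from h import *
for n in ['top','scene']:
    d=np.load(n+'1.npy'); c=r.get_calibration(n); P=cloud(d,c)
    def box(cx,cy,rad,z0,z1):
        m=(d>0)&(np.hypot(P[...,0]-cx,P[...,1]-cy)<rad)&(P[...,2]>z0)&(P[...,2]<z1)
        q=P[m]; b=cv2.minAreaRect((q[:,:2]*1000).astype(np.float32)); return len(q),np.round(b[0],1),np.round(b[1],1),round(b[2],1),np.round(np.median(q[:,2]),4)
    print(n,'deck',box(.51,-.115,.185,.054,.067)); print('body',box(.475,.32,.07,.035,.05)); print('fin',box(.475,.32,.06,.066,.09))
    for b in [(.521,-.051),(.498,-.183)]:
        m=(d>0)&(np.hypot(P[...,0]-b[0],P[...,1]-b[1])<.028); print('bay',np.percentile(P[m][:,2],[10,30,50,70,90]).round(4),m.sum())
E
python3 b.py
```

```text
top deck (8576, array([ 510.8, -119.7]), array([300.4, 180.9]), 81.1, np.float64(0.0598))
body (740, array([477.3, 329.1]), array([72.1, 71.4]), 37.1, np.float64(0.0416))
fin (193, array([477.6, 328.8]), array([51.9, 16.5]), 38.6, np.float64(0.0765))
bay [0.0208 0.0227 0.0241 0.0255 0.0272] 466
bay [0.0385 0.0405 0.042  0.0432 0.0451] 493
scene deck (4525, array([ 510.7, -120.3]), array([300.7, 187.9]), 81.2, np.float64(0.06))
body (326, array([479.8, 328. ]), array([70.3, 77.5]), 36.4, np.float64(0.0415))
fin (122, array([479.3, 330.1]), array([51. , 22.3]), 36.4, np.float64(0.0762))
bay [0.0197 0.0222 0.0242 0.0262 0.0285] 224
bay [0.0378 0.0401 0.0421 0.044  0.0469] 263
```

The top view shows the unit at about (340,268), its bays at (309,263) and (373,271), and the cartridge at (145,287) with its fin at about 38°. The jar (192,172), bottle (436,170) and slide box (507,318) are clear of the work area. Depth reads 24 mm in the left bay (clear) and 42 mm in the right (core). Next I'll take a wrist view over the left bay and feel its floor.

```bash
cat >> h.py <<'E'
def rect(P,d,c,rad,z0,z1):
    m=(d>0)&(np.hypot(P[...,0]-c[0],P[...,1]-c[1])<rad)&(P[...,2]>z0)&(P[...,2]<z1)
    q=P[m]; b=cv2.minAreaRect((q[:,:2]*1000).astype(np.float32)); return len(q),np.round(b[0],1),np.round(b[1],1),round(b[2],1),np.round(np.median(q[:,2]),4)
def wrist(tag):
    c=r.get_calibration('wrist'); im,d=r.snapshot('wrist'); cv2.imwrite(f'pics/{tag}.png',im[:,:,::-1]); P=cloud(d,c); np.savez(tag,d=d,P=P,im=im)
    print(tag,'cam',np.round(c['position'],3)); return im,d,P,c
E
cat > c.py <<'E'
from h import *
for n,p,y in [('fin',[.478,.329,.2],38),('fin',[.478,.329,.054],38),('bay',[.5216,-.0505,.3],81.1),('bay',[.5216,-.0505,.032],81.1)]:
    q=r.inverse_kinematics(p,down(np.radians(y))); print(n,None if q is None else np.round(q,2))
r.gripper_to(0.0)
p=[.5216,-.0505,.30]; Q=down(np.radians(81.1))
r.move_to(p,Q); s=r.sense(); print(s['t'],s['ee_pos'],s['opening'])
im,d,P,c=wrist('w_bay')
# bay opening = non-deck
m=(d>0)&(np.abs(P[...,2]-.06)<.006)
print('deck pts',m.sum(), rect(P,d,(.511,-.12),.2,.054,.067)); print('low',rect(P,d,(.5216,-.0505),.05,.01,.05))
E
python3 c.py
```

```text
fin [ 0.48  0.29  1.52 -0.    1.33  1.39]
fin [ 0.48  0.41  1.72 -0.    1.    1.39]
bay [-0.23  0.16  1.45  0.    1.53 -0.07]
bay [-0.23  0.37  1.87 -0.    0.9  -0.07]
4.575 [ 0.5215179  -0.05134449  0.29979692] 0.00024237462912299096
w_bay cam [0.534 0.023 0.47 ]
deck pts 19533 (19524, array([ 510.4, -111.6]), array([284.4, 180.4]), 81.2, np.float64(0.059))
low (3562, array([519.6, -52.1]), array([72.9, 76.3]), 81.2, np.float64(0.0233))
```

View pics/w_bay.png

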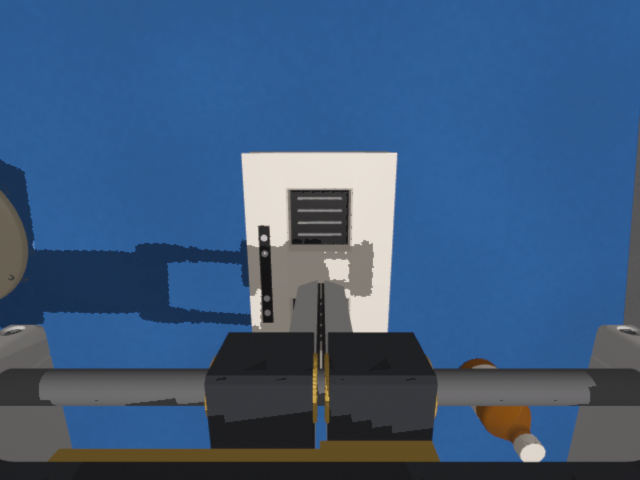

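```bash
cat > e.py <<'E'
from h import *
z=np.load('w_bay.npz'); d=z['d'];P=z['P'];im=z['im']
# bay opening edges from the deck: rasterise deck in unit frame, profile low-vs-deck
a=np.radians(-8.9); ex=np.array([np.cos(a),np.sin(a)]); ey=np.array([-ex[1],ex[0]])
X=P[...,:2]@ex; Y=P[...,:2]@ey; dk=(d>0)&(abs(P[...,2]-.059)<.006)
for b in ([.5216,-.0505],[.5000,-.1888]):
    c=np.array([ex@b,ey@b]); o=[]
    for (S,T,cs,ct) in ((X,Y,c[0],c[1]),(Y,X,c[1],c[0])):
        band=dk&(abs(T-ct)<.025)
        lo=S[band&(S<cs)&(S>cs-.06)].max(); hi=S[band&(S>cs)&(S<cs+.06)].min(); o+=[lo,hi]
    m=np.array([(o[0]+o[1])/2,(o[2]+o[3])/2]); print('opening',(o[1]-o[0])*1e3,(o[3]-o[2])*1e3,'centre',(m[0]*ex+m[1]*ey).round(4))
for s in (0,1):
    S=(X,Y)[s]; print('deck extent',np.percentile(S[dk],[.1,99.9]).round(4))
E
python3 e.py
```

```text
opening 75.80919377732859 75.8068382019897 centre [ 0.52   -0.0496]
opening 76.25120261273489 95.67238476575113 centre [ 0.4998 -0.1781]
deck extent [0.4315 0.6114]
deck extent [-0.1639  0.1108]
```

The wrist view shows the left bay at about (320,217), empty down to its ribbed floor, with an opening of 75.8 mm, which matches the given size. Now feel down.

```bash
cat > f.py <<'E'
from h import *
p=[.5208,-.0500]
r.move_l(p+[.085],vel=.2)
g=r.move_l(p+[.024],vel=.03,guard=4)
r.hold(.2); s=r.sense(); print(g,s['t'],s['ee_pos'].round(4) if hasattr(s['ee_pos'],'round') else s['ee_pos'],s['wrist_force'])
if g and s['wrist_force'][2]<2:
    e=s['ee_pos']; r.move_l([e[0],e[1],e[2]-.002],vel=.02); r.hold(.15); s=r.sense(); print(s['ee_pos'],s['wrist_force'])
r.move_l(p+[.13],vel=.2)
q=[.478,.329]; Q=down(np.radians(38))
r.move_to([.5208,-.05,.2],down(np.radians(81.1)))
r.gripper_to(.05)
r.move_to(q+[.28],Q); r.hold(.2); s=r.sense(); print(s['t'],s['ee_pos'],s['opening'])
im,d,P,c=wrist('w_fin')
print(rect(P,d,q,.07,.034,.05),rect(P,d,q,.06,.064,.09))
E
python3 f.py
```

```text
True 7.6083 [ 0.5207 -0.05    0.0323] [-0.08331978 -0.10270814  5.16725656]
11.1833 [0.47840354 0.32811861 0.27980375] 0.049664234510855804
w_fin cam [0.538 0.375 0.45 ]
(2573, array([477. , 330.5]), array([69.2, 70.2]), 37.8, np.float64(0.0409)) (653, array([476.8, 330.5]), array([49.6, 15.8]), 38.1, np.float64(0.0768))
```

View pics/w_fin.png

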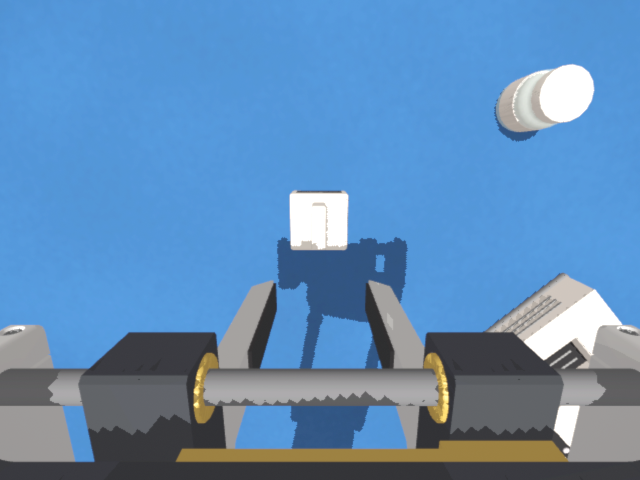

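The fingertips reached the bare left floor (tip at z = 24.3 mm, 5 N). The wrist view shows the cartridge at (320,220), squared to the tool and centred between the fingers, with the jar at (545,100) well off. Now grasp it and carry it over.

```bash
cat > g.py <<'E'
from h import *
q=[.4772,.3302]; Q=down(np.radians(38)); B=[.5207,-.0498]; QB=down(np.radians(81.15))
r.move_l(q+[.12],vel=.2,rot=Q)
g=r.move_l(q+[.0545],vel=.06,guard=8); print('touch',g,r.sense()['ee_pos'])
r.gripper_to(0.0,f_grip=30); s=r.sense(); print(s['t'],s['opening'],s['finger_force'])
r.move_l(q+[.17],vel=.12); r.move_to(B+[.19],QB); r.hold(.2)
s=r.sense(); print(s['t'],s['ee_pos'],s['opening'],s['finger_force'],s['wrist_force'])
r.move_l(B+[.122],vel=.1); r.hold(.3); print(r.sense()['ee_pos'],r.sense()['wrist_force'])
im,d,P,c=wrist('w_pre')
g=r.move_l(B+[.0775],vel=.025,guard=6); r.hold(.2)
s=r.sense(); print(g,s['t'],s['ee_pos'],s['opening'],s['finger_force'],s['wrist_force'],s['torque'])
im,d=r.snapshot('top'); cv2.imwrite('pics/top2.png',cv2.resize(im[180:340,220:460,::-1],None,fx=3,fy=3))
E
python3 g.py
```

```text
touch False [0.47754149 0.33039951 0.05492588]
14.05 0.01569068213443156 29.995386600494385
16.7917 [ 0.52078764 -0.04893042  0.1898873 ] 0.01577797996405356 29.994976222515106 [-0.09048016 -0.3622654  -2.4217771 ]
[ 0.52099621 -0.0498767   0.12249388] [ 0.38635931  0.25850534 -1.71934274]
w_pre cam [0.533 0.025 0.293]
True 19.8083 [ 0.52060507 -0.04977391  0.07848774] 0.015322450763492057 29.99662846326828 [ 0.25011433 -0.13769073  5.28870883] [-1.42758020e-04 -1.67616161e-01  2.02597673e-02]
```

It went in without catching, and the stop height of 78.5 mm matches the expected home height (54.9 + 24 mm). Release, back off and check.

```bash
cat > i.py <<'E'
from h import *
r.hold(.2); r.gripper_to(.05); s=r.sense(); e=list(s['ee_pos']); print(s['finger_force'],s['opening'])
r.move_l([e[0],e[1],.17],vel=.1); r.move_l([.42,.1,.28],vel=.2); r.hold(.3)
im,d=r.snapshot('top'); c=r.get_calibration('top'); P=cloud(d,c)
cv2.imwrite('pics/top3.png',cv2.resize(im[180:340,220:460,::-1],None,fx=3,fy=3))
for n in ['jar','slide_box','reagent']:
    for x in r.pinpoint(n,'top')[:1]: print(n,ray(x['centre'],c,0).round(3))
print('body',rect(P,d,(.521,-.05),.052,.063,.075),'fin',rect(P,d,(.521,-.05),.05,.085,.12)); s=r.sense(); print(s['t'],s['wrist_force'])
E
python3 i.py
```

```text
0.0 0.04964720782375051
jar [0.734 0.222 0.   ]
slide_box [ 0.397 -0.486  0.   ]
reagent [ 0.729 -0.344  0.   ]
body (733, array([523.8, -50.8]), array([97. , 98.4]), 39.7, np.float64(0.0658)) fin (188, array([521.6, -50.8]), array([49.9, 16.2]), 81.4, np.float64(0.1014))
23.5417 [-0.58128682 -0.01519453  0.30526656]
```

View pics/top3.png

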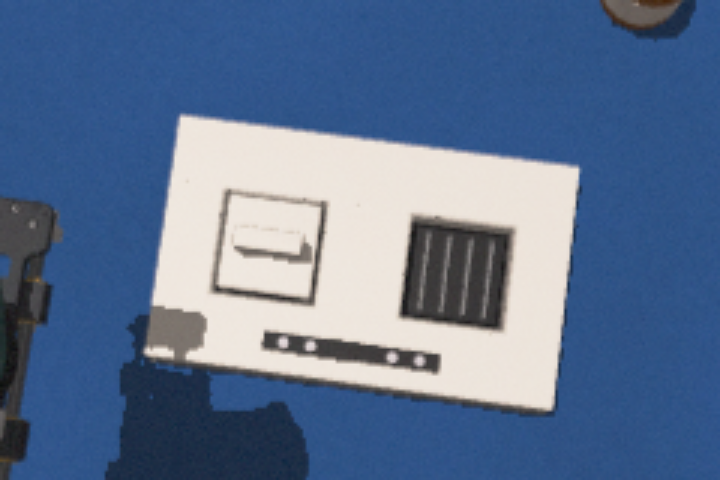

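The picture shows the cartridge flat and centred in the left bay, at about (270,247) in the crop. Its body top is at 65.8 mm (66 expected), and the jar, bottle and slide box haven't moved. Handing in.

```bash
python3 -c "
from plant import r
print(r.sign_off())"
```

```text
the job is handed in; nothing more can be done
None
```

The left bay was the clear one: I touched its bare floor, lowered the cartridge fully home while holding it, released it and handed the job in at about 24 s of the 54 s, with the bystanders unmoved; the hand-in call returned no verdict.

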